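# Load stud plates into the two-lane gravity chute, studs up

### The arm

A 7-joint arm with a two-finger parallel gripper is mounted at the origin on the work surface. World frame = base frame: x ahead of the robot, y to its left, z up, the work surface at z = 0. Lengths are in m, angles in rad, forces in N, time in s.
With the tool pointing down it reaches from about 0.425 to 0.925 m from the base axis. Payload 6.8 kg.
Tool frame: the origin (TCP) lies where the fingers leave the gripper's body, on its centre line; the fingertips stand 73 mm ahead of it and the grasp point (between the pads) lies 54 mm ahead of it; z points along the fingers, y is the direction in which the jaws open and shut (so a half turn about z gives the same grasp; the last joint's range is limited). The gripper opens to 85 mm and grips with 20 to 120 N. Pads are 22 mm wide; open, the fingers measure 114 mm over their backs; the gripper's body (76 mm by 85 mm) begins 54 mm behind the grasp point. The pads swing forward as they close: fully open they stand 13 mm farther back than shut.
Start: joints at [1.088, 0.477, 0.022, 1.555, -0.011, 1.109, -0.083], TCP at [0.247, -0.628, 0.304] pointing down, gripper open.
Joint ranges: [-2.96, 2.96], [-0.34, 2.1], [-1.41, 1.46], [0.24, 2.44], [-1.37, 4.51], [0.17, 1.92], [-2.96, 2.96]. Speed limits (rad/s): [2.39, 2.39, 3.14, 3.14, 3.14, 3.14, 3.14].

### API

Orientations are given as a rotation vector (axis times angle).
In Python, from bench import r gives the robot as it stands.
- The arm moves only by the shell command python3 -m handwheel 'ROWS' [FORCE]. ROWS is JSON, a list that holds one entry, the list of rows, each a list of 7 numbers: the shift along the world's x, y, z in m, then the turn, a rotation vector about the world's x, y, z in rad, then the finger opening in m, from 0 to 0.0854. A call has 1 to 10 rows; each row shifts and turns the commanded pose from where the row before left it; what a row does not reach is not made up. A row lasts 1/12 s, in which the tool goes at most 41.7 mm and 7.16 degrees, less where a joint would pass 70% of its speed; a pose out of reach is approached as far as the arm can. A call is refused whole if a number of a shift passes 0.0417 or a number of a turn 0.125, either way. A call with a gripper value outside its range is refused whole. The fingers move at their own pace and stop on an object; FORCE is the grip in N (left out, the last holds). Time passes only in rows, so rows that do not move let the fingers close. It gives the time, the measured TCP pose, the force and the opening at its end, in the units of the state.
- r.get_obs(): the state, without advancing time (a new reading comes with each control period).
- r.grab_frame(name): name is "scene" or "top" or "wrist"; returns (picture, depth): 480x640x3 uint8, red, green, blue; 480x640 float32, m along the optical axis (not along the pixel's ray), 0 where there is no reading.
- r.get_calibration(name): a dict with "vertical_fov" (degrees; the focal length in pixels is half the picture's height over the tangent of half this angle, whatever the lens; pixels are square), "cx", "cy" (the principal point, pixels), "R" (3x3) and "t" (3): a world point X has camera coordinates R X + t; the wrist camera has in their place "T_tool_cam" (4x4, takes a point from camera to tool coordinates, whose origin is the TCP and whose axes are the flange's). Camera axes: x right, y down, z forward; pixel columns grow to the right and rows downward; lengths in m; the calibration is good to about 2 mm. A picture is of the moment at which its call begins: read the wrist's pose just before it. get_calibration takes no time and is no camera call.
- r.hand_in(): hands the job in, once; it reports no verdict.
Trained networks look in the newest picture that a camera, given by its name, has taken for a name from the list of things; names that differ only in an ending like _2 or _b are one class to them, and where a whole thing is asked for, a point or a joint stands for the part that bears it (a point fixed in the world has none). Each returns a list of dicts, best first, with "p" (0 to 1); they miss things now and then, are a little off and sometimes report something else, mostly with a low value. They report only what shows in the picture. A call takes as long as a camera call.
- r.masks_of(label, camera): "pixels" (480x640 bool, what is visible of it) and "at" ([column, row] in pixels, amid what is visible of it).
The state is a dict: "clock": time; "joints": joint angles; "qvel": joint speeds; "tau": joint torques, N m; "tcp_pos": TCP position; "orientation": TCP orientation; "contact_force": force on the tool from outside, world axes, zero at the start; "moment": the same for the moment, N m; "grip_width": finger opening in m.
Only numpy, scipy, OpenCV 4.12 (cv2) and the standard library are available. Lean on these libraries where they do the work, as an engineer would, in place of code of your own. Each camera call takes 0.05 s, during which the arm holds its last target.

### The job

Load the two stud plates standing on the feeder's deck into the gravity chute, one in each lane, both with the stud up: tip each plate over onto its plain face on the deck, then slide it over the edge so that it runs down to the stop. Do not lift the plates off the deck, do not let one go over the edge before it lies stud up, and leave everything else on the bench where it is.

Things in the scene. Friction and masses are not known exactly. Their poses are not given: they have to be found in the camera images.
- plate_a_mid (a point): Centre of a steel plate (stud not counted), 46 wide x 56 long x 12 mm thick, with a round stud, 18 mm diameter, standing 16 mm out of the middle of one face; the other face is plain. Starts standing on a 46 mm edge on the deck (this point 28 mm above it; 6 mm when lying). Axes: x along the width, +y out of the stud face, z along the length (up at start). 
- plate_b_mid (a point): Centre of a steel plate (stud not counted), 46 wide x 56 long x 12 mm thick, with a round stud, 18 mm diameter, standing 16 mm out of the middle of one face; the other face is plain. Starts standing on a 46 mm edge on the deck (this point 28 mm above it; 6 mm when lying). Axes: x along the width, +y out of the stud face, z along the length (up at start). 
- feeder: Fixed green stand with a flat bare steel deck, its top 140 mm above the bench. Origin: on the bench, straight below the middle of the edge where deck meets chute; x across, +y level along the deck away from the chute, z up. The deck spans y = 0 (open chute edge) to 244 mm and x = -106 to 106 mm inside lips 10 mm high on both sides and at the rear.
- chute: Fixed slippery chute, two lanes side by side, running down from the deck at 35 degrees; a plate lying flat slides down by itself once most of it is over the edge. Origin: middle of the chute's top edge, at deck height; x across (as the feeder's x), -y straight down the slope, z square off the floor (floor at z = 0).
- chute_stop (a point): Middle of the foot of the end stop, 204 mm down the slope, on its inner face; stop and outer side walls (at x = -106 and 106 mm) are 30 mm high. A divider at x = 0, 6 mm thick and 20 mm high, runs from 10 mm below the top edge down to the stop: two lanes 103 mm wide, centres at x = -55 and 55 mm. Axes as the chute's.
- jar: Glass jar 60 mm across, 85 mm high, on the bench near the robot's side of the deck; bystander. Origin under its centre.
- bell: Small brass bell, 80 mm across, 89 mm high, mouth down on the bench beyond the deck; bystander. Origin under its centre.
- offcut: Steel off-cut block 50 x 90 x 20 mm lying on the bench by the chute; bystander. Origin under its centre.
- hammer: Hammer lying on the bench to the robot's right; bystander.
- brush: Brush lying on the bench to the robot's left; bystander.
- wrench: Wrench lying on the bench, far left; bystander.
- mug: White mug 80 mm across, 90 mm high, far right; bystander. Origin under its centre.
- plate_a: The plate of plate_a_mid, about 0.27 kg; origin at the middle of the 46 mm edge that it stands on at the start, same axes. The two plates stand side by side about 105 mm apart, each in front of a lane, one stud pointing roughly towards the chute and the other away. Pushed near its top a plate topples about its foot, away from the push, and lies about 35 mm further on.
- plate_b: The plate of plate_b_mid, about 0.27 kg; origin at the middle of the 46 mm edge that it stands on at the start, same axes. The two plates stand side by side about 105 mm apart, each in front of a lane, one stud pointing roughly towards the chute and the other away. Pushed near its top a plate topples about its foot, away from the push, and lies about 35 mm further on.

How it is judged:
At the end, for the whole second after the job is handed in: Both plates rest (under 0.02 m/s) flat on the chute floor with the stud up (stud direction within 0.78 rad of vertical, centre less than 12 mm off the floor), at the lower end (centre more than 150 mm down the slope), one in each lane (y of plate_a_mid in the frame of chute between -0.21 and -0.15 m and z of plate_a_mid in the frame of chute between 0 and 0.012 m and angle between each of plate_a_mid, plate_b_mid's own y axis and vertical below 0.78 rad and linear speed of each of plate_a, plate_b below 0.02 m/s and y of plate_b_mid in the frame of chute between -0.21 and -0.15 m and z of plate_b_mid in the frame of chute between 0 and 0.012 m and ((x of plate_a_mid in the frame of chute between -0.106 and -0.015 m and x of plate_b_mid in the frame of chute between 0.015 and 0.106 m) or (x of plate_b_mid in the frame of chute between -0.106 and -0.015 m and x of plate_a_mid in the frame of chute between 0.015 and 0.106 m))); the robot touches nothing.
It fails at once if a plate is lifted off the deck (its centre more than 60 mm above the deck) (z of any of plate_a_mid, plate_b_mid in the frame of feeder above 0.2 m).
It fails at once if a plate goes over the chute's edge without lying stud up (its centre past the edge with the stud direction more than 1.1 rad from vertical) ((y of plate_a_mid in the frame of feeder below -0.005 m and angle between plate_a_mid's own y axis and vertical above 1.1 rad) or (y of plate_b_mid in the frame of feeder below -0.005 m and angle between plate_b_mid's own y axis and vertical above 1.1 rad)).
It fails at once if a bystander (jar, bell, off-cut, hammer, brush, wrench, mug) is moved more than 30 mm (distance of any of jar, bell, offcut, hammer, brush, wrench, mug from where it was at the start of the episode above 0.03 m).
It also fails if it takes over 54 s, if anything falls off the work surface, if the arm or the gripper's body presses on something with over 40 N, if the wrist force passes 120 N, or if a joint passes its speed limit or range.

## Working session

There is one attempt and no reset: what is moved stays moved. The work goes in short steps, Python scripts to look and compute and a shell command to move; the robot and the scene stay as the last step left them, time stands still between calls to the robot, and variables do not carry over. Pictures are saved under pics/ and viewed, and the job is handed in when it is done.

```bash
mkdir -p pics; ls; cat > h.py <<'E'
import numpy as np,cv2
from bench import r
def snap(n,f):
    im,d=r.grab_frame(n); cv2.imwrite(f,im[:,:,::-1]); return im,d
def pts(n,d,mask=None):
    c=r.get_calibration(n); f=240/np.tan(np.radians(c["vertical_fov"])/2)
    v,u=np.nonzero((d>0)&(mask if mask is not None else True)); z=d[v,u]
    P=np.c_[(u-c["cx"])/f*z,(v-c["cy"])/f*z,z]
    return (P-np.array(c["t"]))@np.array(c["R"])
E
python3 - <<'E'
from h import *
print(r.get_obs())
for n in("scene","top"):
    im,d=snap(n,f"pics/{n}0.png"); c=r.get_calibration(n); print(c)
    for l in("plate_a","feeder","chute"):
        for m in r.masks_of(l,n):
            P=pts(n,d,m["pixels"]); print(n,l,m["p"],m["at"],m["pixels"].sum(),np.percentile(P,[2,50,98],axis=0).round(3).tolist())
E
```

```text
pics
{'clock': 0.0, 'joints': array([ 1.08789003,  0.47782598,  0.02232662,  1.55646638, -0.01150847,
        1.10930483, -0.08311365]), 'qvel': array([ 4.41717008e-04,  2.96273366e-04, -4.52489383e-04, -9.24440390e-04,
       -1.10181427e-05, -5.53744467e-04,  1.93102478e-04]), 'tau': array([-1.70664640e-03, -5.96440065e+01,  1.60794385e+00, -2.81187469e+01,
        1.26394123e-02,  9.33362375e-03,  3.44274497e-05]), 'tcp_pos': array([ 0.24694425, -0.62770303,  0.30290169]), 'orientation': array([-3.08479892e+00, -5.84990140e-01,  7.43866019e-04]), 'contact_force': array([-0.51482759,  0.39800662, -0.03124251]), 'moment': array([ 0.03539112,  0.01970344, -0.00846577]), 'grip_width': 0.08524308624690977}
{'vertical_fov': 54.309313788878065, 'cx': 318.5463129427925, 'cy': 245.50101555132133, 'R': array([[-0.82972498,  0.55813425, -0.0065274 ],
       [ 0.38232337,  0.55976574, -0.73518104],
       [-0.40667591, -0.61249365, -0.67783939]]), 't': array([ 0.47461624, -0.11505681,  1.3586079 ])}
scene plate_a 0.96 [290.3, 255.6] 521 [[0.63, 0.002, 0.14], [0.652, 0.015, 0.173], [0.672, 0.0
[... 662 characters left out ...]
[0.528, 0.022, 0.141], [0.55, 0.032, 0.193], [0.57, 0.051, 0.2]]
top plate_a 0.47 [313.4, 203.2] 296 [[0.63, -0.011, 0.139], [0.649, 0.006, 0.183], [0.675, 0.022, 0.2]]
top feeder 0.66 [352.9, 240.1] 20093 [[0.459, -0.288, 0.029], [0.586, -0.073, 0.139], [0.71, 0.133, 0.152]]
top feeder 0.45 [160.2, 309.2] 1228 [[0.307, 0.36, -0.002], [0.424, 0.378, 0.018], [0.495, 0.408, 0.024]]
top chute 0.91 [407.1, 247.5] 8175 [[0.45, -0.297, 0.026], [0.562, -0.197, 0.081], [0.673, -0.105, 0.144]]
top chute 0.65 [162.1, 307.6] 1143 [[0.307, 0.36, 0.004], [0.427, 0.377, 0.018], [0.495, 0.399, 0.024]]
top chute 0.51 [341.4, 315.8] 558 [[0.392, -0.065, 0.022], [0.419, -0.038, 0.085], [0.444, -0.013, 0.091]]
```

```bash
python3 - <<'E'
import cv2
for n,b in(("scene",(180,130,420,350)),("top",(200,120,500,370))):
    i=cv2.imread(f"pics/{n}0.png"); x0,y0,x1,y1=b
    cv2.imwrite(f"pics/{n}0z.png",cv2.resize(i[y0:y1,x0:x1],None,fx=2.4,fy=2.4,interpolation=cv2.INTER_CUBIC))
E
```

```text
(no output)
```

View pics/scene0z.png

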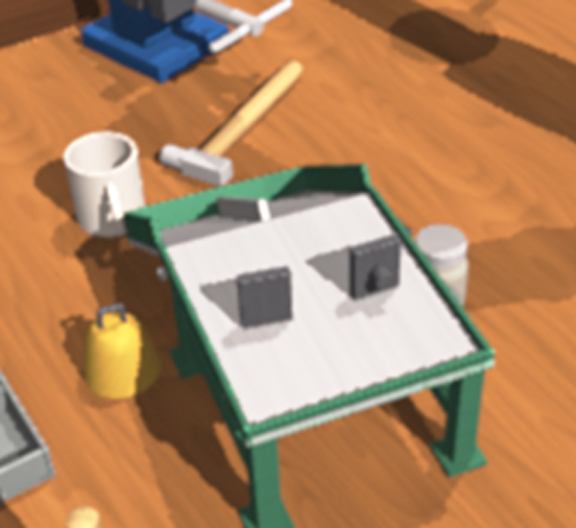

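View pics/top0z.png

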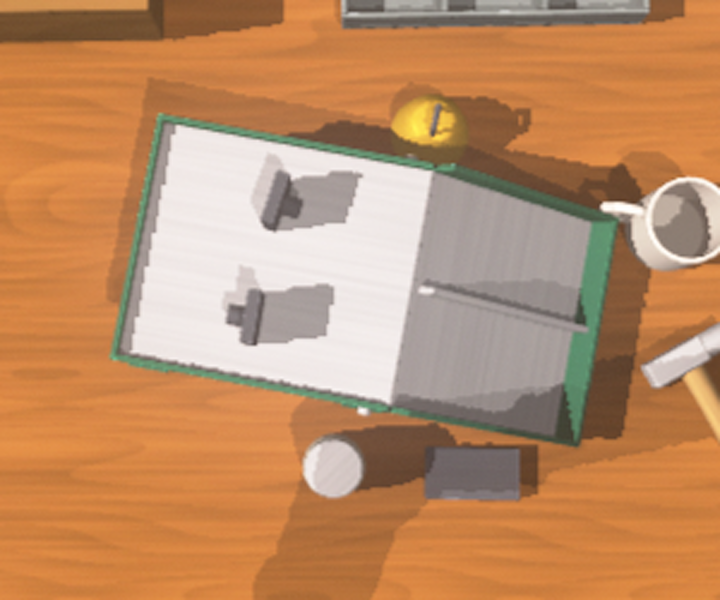

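View pics/top0.png

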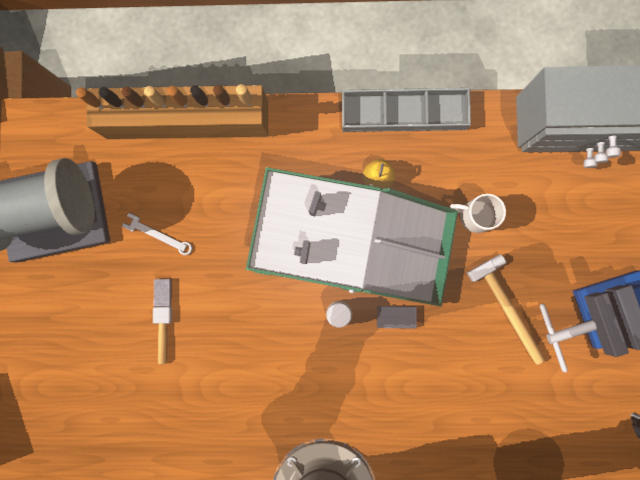

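```bash
python3 - <<'E'
from h import *
# fit plates & feeder from pictures (new frames)
im,d=r.grab_frame("top"); P=pts("top",d)
img=np.zeros(0)
s=(P[:,2]>.17)&(P[:,2]<.21)&(P[:,0]>.45)&(P[:,0]<.72)&(abs(P[:,1])<.15)
Q=P[s]; 
for lo,hi in((.45,.6),(.6,.72)):
    q=Q[(Q[:,0]>lo)&(Q[:,0]<hi)]; t=q[q[:,2]>.19]
    print(len(t),"top edge",cv2.minAreaRect(t[:,:2].astype(np.float32)*1000), "all",cv2.minAreaRect(q[:,:2].astype(np.float32)*1000))
    m=q[q[:,2]<.185]; print(" mid",len(m), m.mean(0).round(3) if len(m) else '')
s=(P[:,2]>.135)&(P[:,2]<.156)&(P[:,0]>.4)&(P[:,0]<.76)&(P[:,1]<.2)&(P[:,1]>-.14)
print("deck",cv2.minAreaRect(P[s][:,:2].astype(np.float32)*1000))
print(cv2.boxPoints(cv2.minAreaRect(P[s][:,:2].astype(np.float32)*1000)).round(0))
dk=P[s&(P[:,2]<.144)]; print(np.median(dk[:,2]))
for l in("jar","bell","offcut"):
    for m in r.masks_of(l,"top")[:1]:
        print(l,m["p"],m["at"],np.percentile(pts("top",d,m["pixels"]),[3,50,97],axis=0).round(3).tolist())
E
```

```text
136 top edge ((550.0911254882812, 30.4912109375), (11.813570976257324, 45.57330322265625), 80.05067443847656) all ((551.5340576171875, 38.44221115112305), (28.083885192871094, 45.594032287597656), 79.58401489257812)
 mid 65 [0.552 0.043 0.176]
137 top edge ((651.5776977539062, 9.201499938964844), (12.366315841674805, 45.97017288208008), 72.04937744140625) all ((649.1317138671875, 1.6516284942626953), (28.238691329956055, 45.97017288208008), 72.04937744140625)
 mid 83 [ 0.646 -0.001  0.176]
deck ((595.142822265625, -9.19927978515625), (303.37322998046875, 234.63597106933594), 80.24949645996094)
[[ 454. -139.]
 [ 685. -179.]
 [ 736.  120.]
 [ 505.  160.]]
0.14064603377698817
jar 0.89 [341.6, 314.7] [[0.392, -0.065, 0.011], [0.418, -0.038, 0.085], [0.442, -0.013, 0.09]]
bell 0.77 [381.4, 174.7] [[0.713, -0.169, 0.008], [0.737, -0.135, 0.058], [0.768, -0.103, 0.088]]
offcut 0.7 [393.1, 316.2] [[0.383, -0.215, 0.016], [0.408, -0.173, 0.021], [0.431, -0.131, 0.025]]
```

The near plate (top zoom ~(250,315)) has its stud pointing away from the chute. The far plate (~(278,200)) has its stud pointing towards it. I'll refine the feeder frame next and work out the first moves.

```bash
cat >> h.py <<'E'
from scipy.spatial.transform import Rotation as Rn
E
python3 - <<'E'
from h import *
im,d=r.grab_frame("top"); P=pts("top",d)
a=np.radians(80.25); fy=np.array([np.cos(a),np.sin(a)]); fx=np.array([fy[1],-fy[0]])
o=np.array([.578,-.106])
F=np.c_[(P[:,:2]-o)@fx,(P[:,:2]-o)@fy,P[:,2]]
s=(abs(F[:,0])>.02)&(abs(F[:,0])<.09)&(F[:,1]<-.03)&(F[:,1]>-.13)&(F[:,2]>.03)&(F[:,2]<.14)
A=np.polyfit(F[s][:,1],F[s][:,2],1); print(A,np.degrees(np.arctan(A[0])),"edge y",(.1406-A[1])/A[0])
s=(F[:,1]>.02)&(F[:,1]<.22)&(F[:,2]>.146)&(F[:,2]<.156)&(abs(F[:,0])>.09)&(abs(F[:,0])<.13)
q=F[s]; 
for sg in(1,-1):
    k=q[q[:,0]*sg>0]; print(sg,len(k),np.percentile(k[:,0],[5,50,95]), np.polyfit(k[:,1],k[:,0],1))
T=Rn.from_rotvec(r.get_obs()["orientation"]).as_matrix(); print(T.round(3),"tool y ang",np.degrees(np.arctan2(T[1,1],T[0,1])),"want",np.degrees(np.arctan2(fx[1],fx[0])))
c=r.get_calibration("wrist"); print(np.array(c["T_tool_cam"]).round(3))
E
```

```text
[0.69763114 0.14239049] 34.90082774227843 edge y -0.0025665301721273545
1 294 [0.10699675 0.11150425 0.11544724] [0.02256585 0.10847412]
-1 270 [-0.10955546 -0.10587464 -0.1019926 ] [ 0.02444608 -0.10864514]
[[ 0.931  0.366  0.   ]
 [ 0.366 -0.931 -0.   ]
 [-0.     0.    -1.   ]] tool y ang -68.52839977070693 want -9.750000000000007
[[-0.    -0.958 -0.286  0.073]
 [ 1.    -0.    -0.    -0.   ]
 [-0.    -0.286  0.958 -0.07 ]
 [ 0.     0.     0.     1.   ]]
```

```bash
R='[0.0154,0.0343,0,0,0,0.05,0]'; python3 -m handwheel '[[[0.0154,0.0343,0,0,0,0.05,0],[0.0154,0.0343,0,0,0,0.05,0],[0.0154,0.0343,0,0,0,0.05,0],[0.0154,0.0343,0,0,0,0.05,0],[0.0154,0.0343,0,0,0,0.05,0],[0.0154,0.0343,0,0,0,0.05,0],[0.0154,0.0343,0,0,0,0.05,0],[0.0154,0.0343,0,0,0,0.05,0],[0.0154,0.0343,0,0,0,0.05,0],[0.0154,0.0343,0,0,0,0.05,0]]]' 20
python3 -m handwheel '[[[0.0154,0.0343,0,0,0,0.05,0],[0.0154,0.0343,0,0,0,0.05,0],[0.0154,0.0343,0,0,0,0.05,0],[0.0154,0.0343,0,0,0,0.05,0],[0.0154,0.0343,0,0,0,0.05,0],[0.0154,0.0343,0,0,0,0.05,0],[0.0154,0.0343,0,0,0,0.05,0],[0.0154,0.0343,0,0,0,0.05,0],[0.0154,0.0343,0,0,0,0.05,0],[0.0154,0.0343,0,0,0,0.05,0]]]'
python3 - <<'E'
from h import *
o=r.get_obs(); T=Rn.from_rotvec(o["orientation"]).as_matrix();print(o["clock"],o["tcp_pos"],np.degrees(np.arctan2(T[1,1],T[0,1])),T[:,2].round(4),o["grip_width"])
snap("scene","pics/s1.png"); i=cv2.imread("pics/s1.png")[130:350,180:420]; cv2.imwrite("pics/s1z.png",cv2.resize(i,None,fx=2.4,fy=2.4))
E
```

```text
clock: 1.48
tcp_pos: [0.4015, -0.2835, 0.3043]
orientation: [2.844, 1.334, 0.0]
contact_force: [1.3, -0.6, 0.3]
grip_width: -0.0001
clock: 2.32
tcp_pos: [0.5557, 0.0595, 0.3042]
orientation: [2.426, 1.995, 0.001]
contact_force: [1.4, -0.8, 0.4]
grip_width: 0.0005
2.3167 [0.55566401 0.05945866 0.3041976 ] -11.11526333313042 [ 7.e-04 -2.e-04 -1.e+00] 0.0005296483141788964
```

View pics/s1z.png

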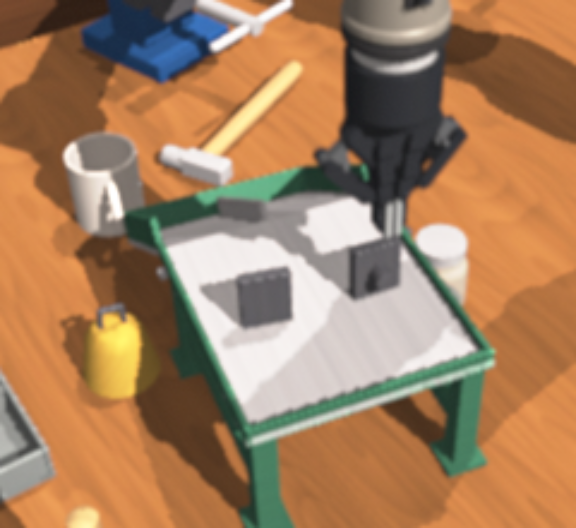

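```bash
python3 -m handwheel '[[[0,0,-0.014,0,0,0,0],[0,0,-0.014,0,0,0,0],[0,0,-0.013,0,0,0,0],[0,0,0,0,0,0,0]]]'
python3 - <<'E'
from h import *
snap("scene","pics/s2.png"); i=cv2.imread("pics/s2.png")[130:350,180:420]; cv2.imwrite("pics/s2z.png",cv2.resize(i,None,fx=2.4,fy=2.4))
E
```

```text
clock: 2.7
tcp_pos: [0.5538, 0.0573, 0.2605]
orientation: [-2.427, -1.992, 0.006]
contact_force: [-0.7, -0.4, 0.5]
grip_width: -0.0001
```

View pics/s2z.png

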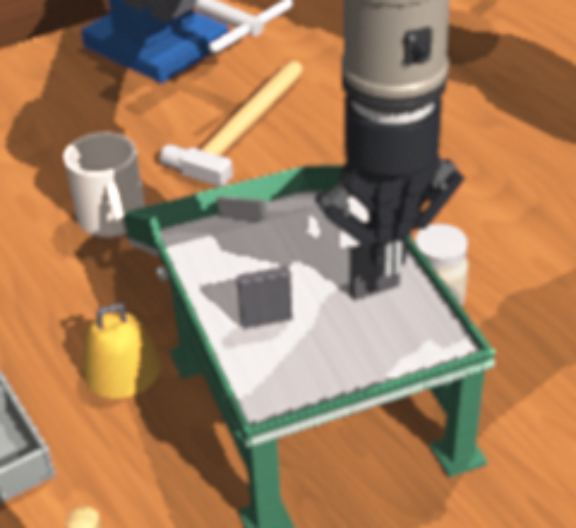

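```bash
python3 -m handwheel '[[[0,0,0.003,0,0,0,0],[-0.0011,-0.006,0,0,0,0,0],[-0.0011,-0.006,0,0,0,0,0],[-0.0011,-0.006,0,0,0,0,0]]]'
python3 -m handwheel '[[[-0.0011,-0.006,0,0,0,0,0],[-0.0005,-0.003,0,0,0,0,0],[0,0,0,0,0,0,0],[0,0,0,0,0,0,0]]]'
python3 - <<'E'
from h import *
snap("scene","pics/s3.png"); i=cv2.imread("pics/s3.png")[130:350,180:420]; cv2.imwrite("pics/s3z.png",cv2.resize(i,None,fx=2.4,fy=2.4))
E
```

```text
clock: 3.08
tcp_pos: [0.5526, 0.0394, 0.2675]
orientation: [2.427, 1.992, 0.004]
contact_force: [-0.8, 0.9, 7.7]
grip_width: 0.0
clock: 3.42
tcp_pos: [0.5501, 0.0303, 0.2659]
orientation: [2.429, 1.992, -0.0]
contact_force: [-0.4, 0.1, -0.0]
grip_width: -0.0002
```

View pics/s3z.png

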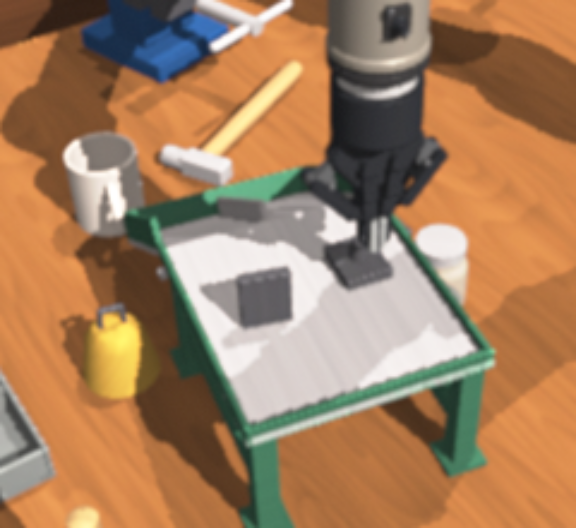

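Near plate is down with its stud up (zoom ~(358,262)). Next, the far plate.

```bash
python3 -m handwheel '[[[0,0,0.02,0,0,0,0],[0,0,0.02,0,0,0,0],[0.0229,-0.0129,0,0,0,-0.03,0],[0.0229,-0.0129,0,0,0,-0.03,0],[0.0229,-0.0129,0,0,0,-0.03,0],[0.0229,-0.0129,0,0,0,-0.03,0],[0,0,0,0,0,0,0]]]'
python3 -m handwheel '[[[0,0,-0.02,0,0,0,0],[0,0,-0.01,0,0,0,0],[0,0,-0.008,0,0,0,0],[0,0,0,0,0,0,0]]]'
python3 - <<'E'
from h import *
snap("scene","pics/s4.png"); i=cv2.imread("pics/s4.png")[130:350,180:420]; cv2.imwrite("pics/s4z.png",cv2.resize(i,None,fx=2.4,fy=2.4))
E
```

```text
clock: 4.05
tcp_pos: [0.645, -0.0241, 0.3052]
orientation: [2.547, 1.836, 0.001]
contact_force: [0.4, -1.4, 0.4]
grip_width: -0.0
clock: 4.38
tcp_pos: [0.6404, -0.0203, 0.2656]
orientation: [-2.54, -1.844, 0.005]
contact_force: [0.5, -0.5, 0.2]
grip_width: 0.0004
```

View pics/s4z.png

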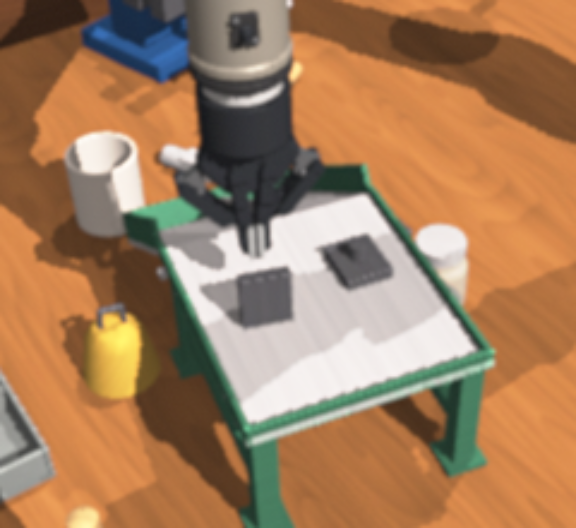

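```bash
python3 -m handwheel '[[[0,0,-0.001,0,0,0,0],[0.0019,0.0057,0,0,0,0,0],[0.0019,0.0057,0,0,0,0,0],[0.0019,0.0057,0,0,0,0,0]]]'
python3 -m handwheel '[[[0.0019,0.0057,0,0,0,0,0],[0.0015,0.0047,0,0,0,0,0],[0,0,0,0,0,0,0],[0,0,0,0,0,0,0]]]'
python3 - <<'E'
from h import *
snap("scene","pics/s5.png"); i=cv2.imread("pics/s5.png")[130:350,180:420]; cv2.imwrite("pics/s5z.png",cv2.resize(i,None,fx=2.4,fy=2.4))
E
```

```text
clock: 4.77
tcp_pos: [0.648, -0.0027, 0.2677]
orientation: [2.543, 1.844, 0.002]
contact_force: [-0.5, -0.8, 3.4]
grip_width: 0.0
clock: 5.1
tcp_pos: [0.6508, 0.0074, 0.2667]
orientation: [-2.542, -1.845, 0.0]
contact_force: [-0.9, -0.1, 0.2]
grip_width: -0.0
```

View pics/s5z.png

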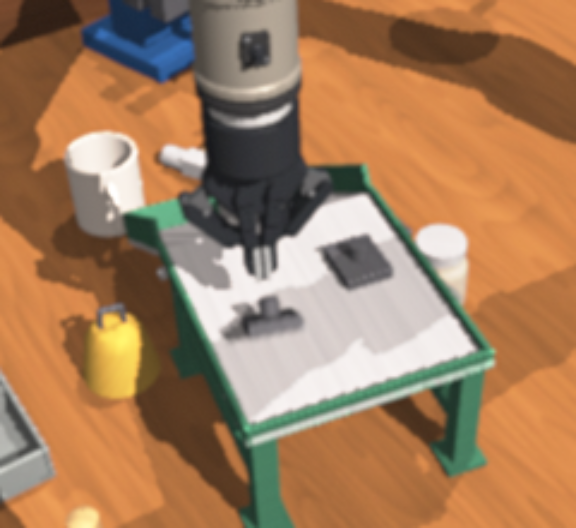

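```bash
python3 -m handwheel '[[[0,0,0.02,0,0,0,0.02],[0,0,0.02,0,0,0.03,0.02],[0,0,0,0,0,0.03,0.02],[0,0,0,0,0,0.03,0.02],[0,0,0,0,0,0.03,0.02]]]'
python3 - <<'E'
from h import *
im,d=snap("scene","pics/s6.png"); i=cv2.imread("pics/s6.png")[130:350,180:420]; cv2.imwrite("pics/s6z.png",cv2.resize(i,None,fx=2.4,fy=2.4))
P=pts("scene",d); o=np.array([.5775,-.1085]);fy=np.array([.1925,.981]);fx=np.array([.981,-.1925])
F=np.c_[(P[:,:2]-o)@fx,(P[:,:2]-o)@fy,P[:,2]]
s=(F[:,1]>.02)&(F[:,1]<.235)&(abs(F[:,0])<.095)&(F[:,2]>.146)&(F[:,2]<.175)
for g in(1,-1):
    k=F[s&(F[:,0]*g>0)]; print(len(k)); t=k[k[:,2]<.158]; print(cv2.minAreaRect(t[:,:2].astype(np.float32)*1000), k[k[:,2]>.16].mean(0))
E
```

```text
clock: 5.57
tcp_pos: [0.6509, 0.0061, 0.3072]
orientation: [2.427, 1.994, -0.0]
contact_force: [0.2, 0.3, -1.3]
grip_width: 0.0201
470
((52.83403396606445, 167.4200897216797), (57.4766960144043, 46.12094497680664), 82.18720245361328) [0.05325626 0.16877607 0.16523649]
387
((-54.582420349121094, 97.04114532470703), (47.670555114746094, 58.8951530456543), 4.204959392547607) [-0.05396734  0.09941073  0.16557258]
```

View pics/s6z.png

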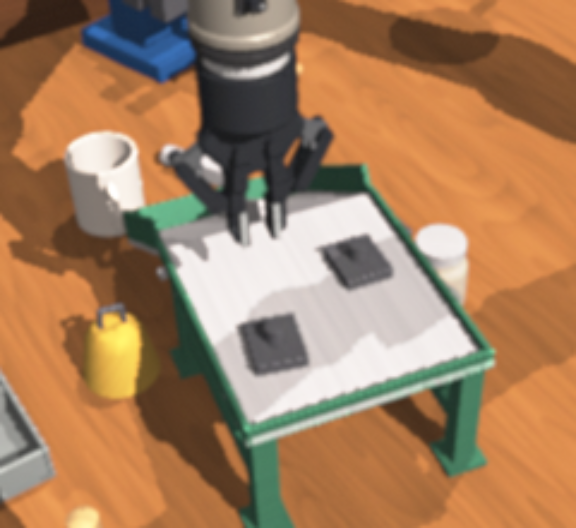

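Both plates lie flat with the stud up (zoom ~(358,262) and ~(273,343)). I'll move in behind the far plate.

```bash
python3 -m handwheel '[[[0.0069,0.0297,0,0,0,0,0.02],[0.0069,0.0297,0,0,0,0,0.02],[0.0068,0.0297,0,0,0,0,0.02],[0,0,0,0,0,0,0.02],[0,0,-0.03,0,0,0,0.02],[0,0,-0.03,0,0,0,0.02],[0,0,-0.02,0,0,0,0.02],[0,0,-0.004,0,0,0,0.02],[0,0,-0.002,0,0,0,0.02],[0,0,0,0,0,0,0.02]]]'
python3 - <<'E'
from h import *
print(r.get_obs()["tcp_pos"],r.get_obs()["contact_force"])
im,d=snap("scene","pics/s7.png"); i=cv2.imread("pics/s7.png")[130:350,180:420]; cv2.imwrite("pics/s7z.png",cv2.resize(i,None,fx=2.4,fy=2.4))
E
```

```text
clock: 6.45
tcp_pos: [0.6719, 0.0957, 0.2215]
orientation: [2.429, 1.993, 0.001]
contact_force: [0.6, 0.1, 0.2]
grip_width: 0.0201
[0.67188335 0.09573199 0.2214807 ] [0.63836802 0.11575406 0.22079883]
```

View pics/s7z.png

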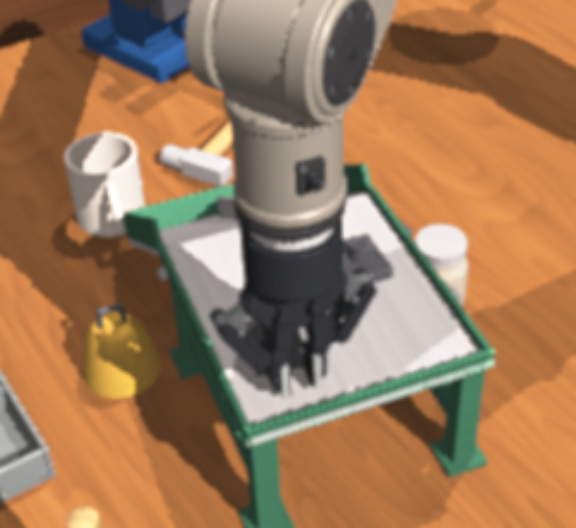

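```bash
python3 -m handwheel '[[[0,0,-0.002,0,0,0,0.02],[-0.0015,-0.0078,0,0,0,0,0.02],[-0.0015,-0.0078,0,0,0,0,0.02],[-0.0015,-0.0078,0,0,0,0,0.02],[-0.0015,-0.0078,0,0,0,0,0.02],[-0.0015,-0.0078,0,0,0,0,0.02],[-0.0015,-0.0078,0,0,0,0,0.02],[-0.0015,-0.0078,0,0,0,0,0.02],[-0.0015,-0.0078,0,0,0,0,0.02],[-0.0015,-0.0078,0,0,0,0,0.02]]]'
python3 - <<'E'
from h import *
im,d=snap("top","pics/t8.png"); i=cv2.imread("pics/t8.png")[120:370,200:500]; cv2.imwrite("pics/t8z.png",cv2.resize(i,None,fx=2.4,fy=2.4))
E
```

```text
clock: 7.33
tcp_pos: [0.658, 0.0251, 0.2192]
orientation: [2.428, 1.994, 0.001]
contact_force: [0.3, 2.9, 2.6]
grip_width: 0.0199
```

View pics/t8z.png

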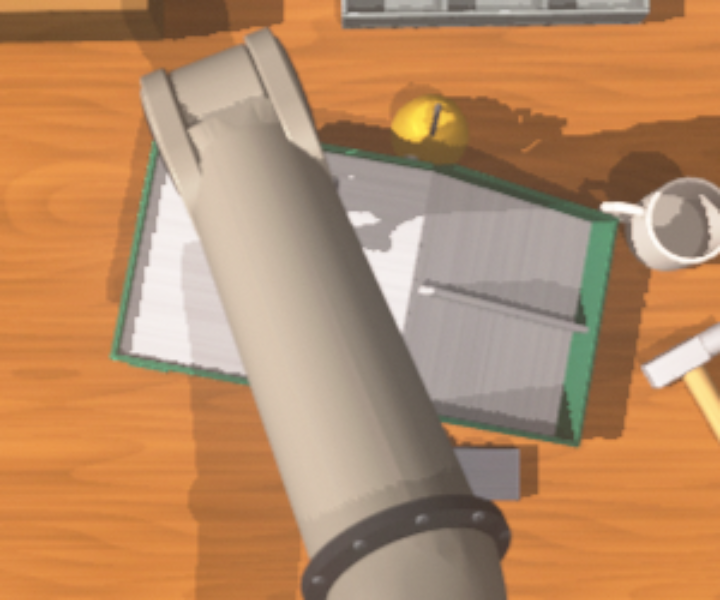

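```bash
python3 -m handwheel '[[[-0.0015,-0.0078,0,0,0,0,0.02],[-0.0015,-0.0078,0,0,0,0,0.02],[-0.0015,-0.0078,0,0,0,0,0.02],[-0.0015,-0.0078,0,0,0,0,0.02],[-0.0015,-0.0078,0,0,0,0,0.02],[-0.0015,-0.0078,0,0,0,0,0.02],[-0.0015,-0.0078,0,0,0,0,0.02],[-0.0015,-0.0078,0,0,0,0,0.02],[-0.0015,-0.0078,0,0,0,0,0.02],[0,0,0,0,0,0,0.02]]]'
python3 - <<'E'
from h import *
im,d=snap("scene","pics/s9.png"); i=cv2.imread("pics/s9.png")[130:350,180:420]; cv2.imwrite("pics/s9z.png",cv2.resize(i,None,fx=2.4,fy=2.4))
E
```

```text
clock: 8.22
tcp_pos: [0.644, -0.0475, 0.2186]
orientation: [2.43, 1.99, -0.003]
contact_force: [-0.1, -1.7, -0.3]
grip_width: 0.0201
```

View pics/s9z.png

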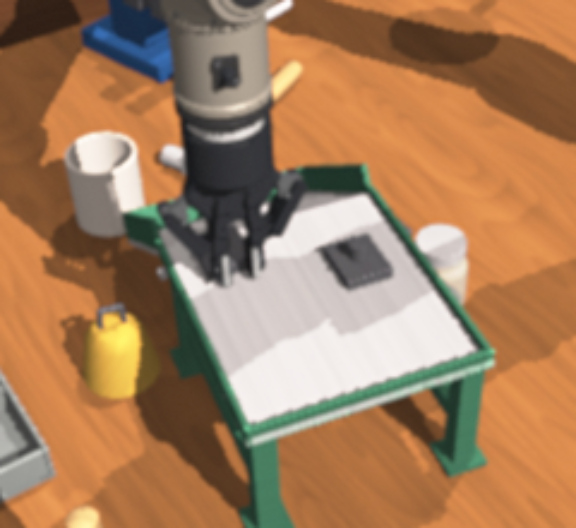

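```bash
python3 - <<'E'
from h import *
snap("wrist","pics/w9.png")
E
```

```text
(no output)
```

View pics/w9.png

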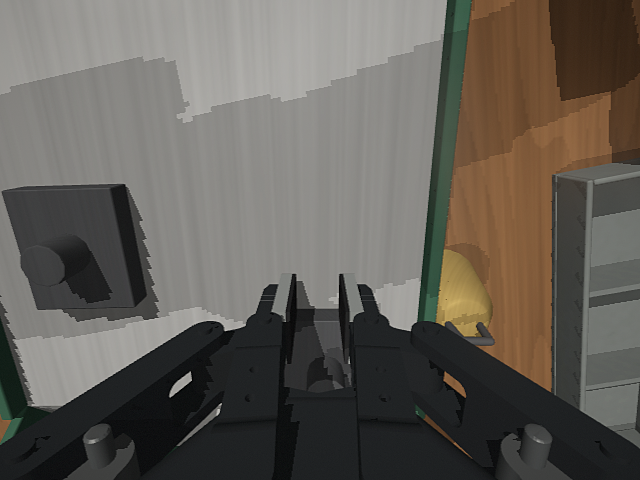

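The wrist view shows the plate square against the fingers (rear edge ~(320,312), stud ~(325,375)).

```bash
python3 -m handwheel '[[[-0.0015,-0.0078,0,0,0,0,0.02],[-0.0015,-0.0078,0,0,0,0,0.02],[-0.0015,-0.0078,0,0,0,0,0.02],[-0.0012,-0.006,0,0,0,0,0.02],[-0.0012,-0.006,0,0,0,0,0.02],[-0.0012,-0.006,0,0,0,0,0.02],[0,0,0,0,0,0,0.02]]]'
python3 - <<'E'
from h import *
snap("wrist","pics/w10.png")
im,d=snap("scene","pics/s10.png"); i=cv2.imread("pics/s10.png")[130:350,180:420]; cv2.imwrite("pics/s10z.png",cv2.resize(i,None,fx=2.4,fy=2.4))
E
```

```text
clock: 8.9
tcp_pos: [0.6362, -0.0882, 0.2189]
orientation: [2.429, 1.99, -0.002]
contact_force: [-0.6, 0.4, 0.9]
grip_width: 0.02
```

View pics/w10.png

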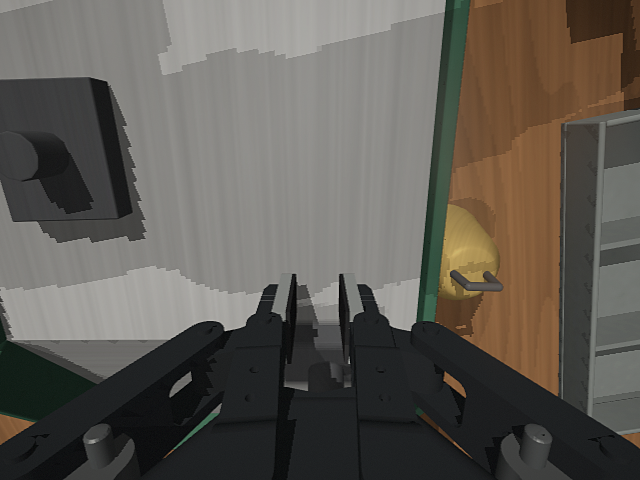

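View pics/s10z.png

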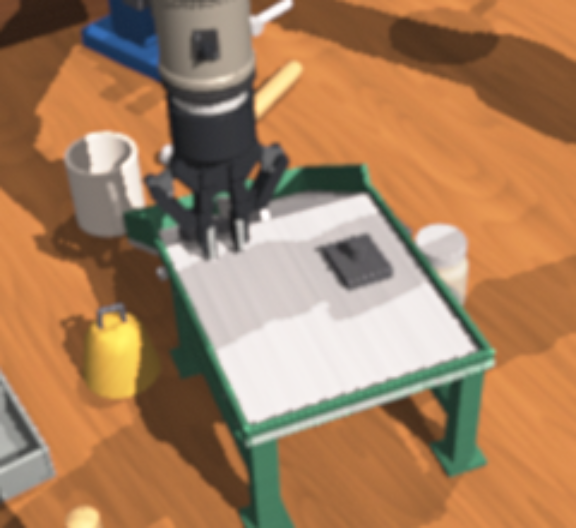

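```bash
python3 -m handwheel '[[[-0.001,-0.005,0,0,0,0,0.02],[-0.001,-0.005,0,0,0,0,0.02],[-0.001,-0.005,0,0,0,0,0.02],[0,0,0,0,0,0,0.02],[0,0,0,0,0,0,0.02]]]'
python3 - <<'E'
from h import *
snap("wrist","pics/w11.png")
im,d=snap("scene","pics/s11.png"); i=cv2.imread("pics/s11.png")[130:350,180:420]; cv2.imwrite("pics/s11z.png",cv2.resize(i,None,fx=2.4,fy=2.4))
E
```

```text
clock: 9.42
tcp_pos: [0.6333, -0.1017, 0.2188]
orientation: [2.429, 1.992, -0.001]
contact_force: [0.1, -0.0, 0.4]
grip_width: 0.0198
```

View pics/w11.png

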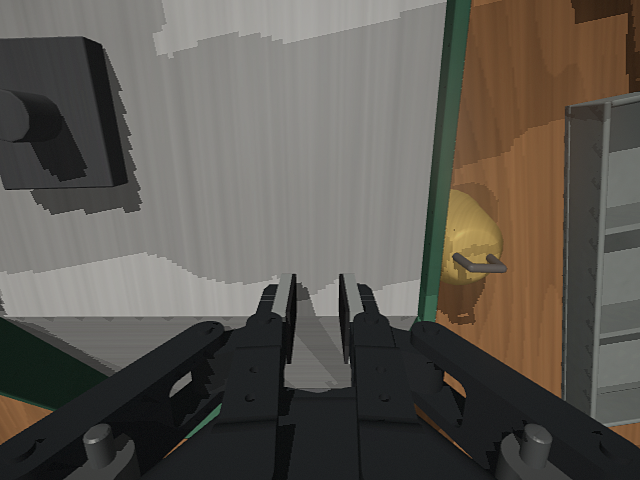

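View pics/s11z.png

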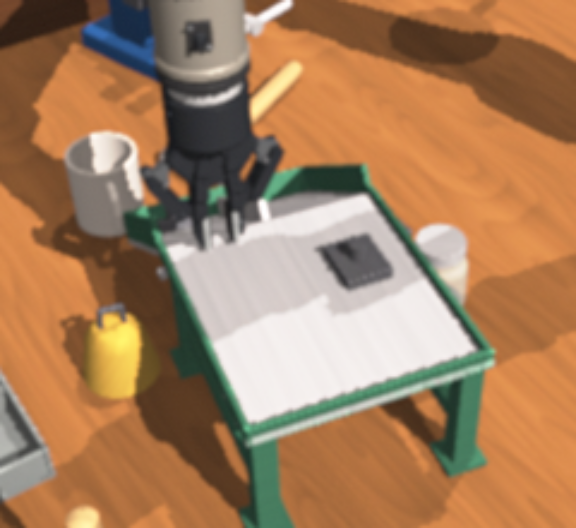

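The first plate has left the fingers. Now the near one, and I'll check the chute on the way.

```bash
python3 -m handwheel '[[[0,0,0.03,0,0,0,0.02],[0,0,0.03,0,0,0,0.02],[0,0,0.02,0,0,0,0.02],[-0.0161,0.03,0,0,0,0,0.02],[-0.0161,0.03,0,0,0,0,0.02],[-0.0161,0.03,0,0,0,0,0.02],[-0.0161,0.03,0,0,0,0,0.02],[-0.0163,0.0299,0,0,0,0,0.02],[0,0,0,0,0,0,0.02]]]'
python3 - <<'E'
from h import *
im,d=snap("top","pics/t12.png"); i=cv2.imread("pics/t12.png")[120:370,200:500]; cv2.imwrite("pics/t12z.png",cv2.resize(i,None,fx=2.4,fy=2.4))
E
```

```text
clock: 10.27
tcp_pos: [0.5494, 0.0569, 0.2996]
orientation: [-2.416, -2.004, -0.002]
contact_force: [-0.2, 1.2, 0.2]
grip_width: 0.02
```

View pics/t12z.png

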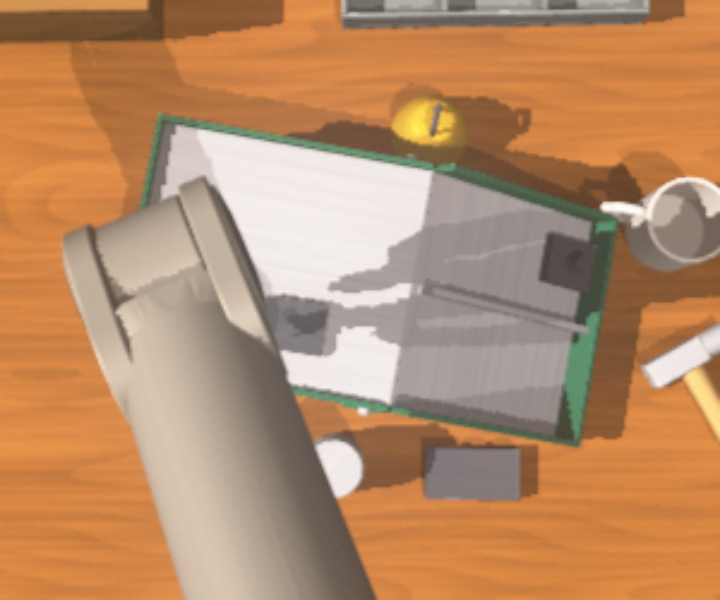

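The first plate rests at the stop in the far lane with its stud up (zoom ~(567,260)). I'll lower behind the second.

```bash
python3 -m handwheel '[[[0,0,0,0,0,0,0.02],[0,0,-0.03,0,0,0,0.02],[0,0,-0.03,0,0,0,0.02],[0,0,-0.016,0,0,0,0.02],[0,0,-0.004,0,0,0,0.02],[0,0,0,0,0,0,0.02]]]'
python3 - <<'E'
from h import *
print(r.get_obs()["tcp_pos"])
snap("wrist","pics/w13.png")
im,d=snap("scene","pics/s13.png"); i=cv2.imread("pics/s13.png")[130:350,180:420]; cv2.imwrite("pics/s13z.png",cv2.resize(i,None,fx=2.4,fy=2.4))
E
```

```text
clock: 10.82
tcp_pos: [0.5526, 0.0477, 0.2177]
orientation: [-2.429, -1.991, 0.003]
contact_force: [-0.5, 0.4, 0.1]
grip_width: 0.0201
[0.55262454 0.04769402 0.21768994]
```

View pics/w13.png

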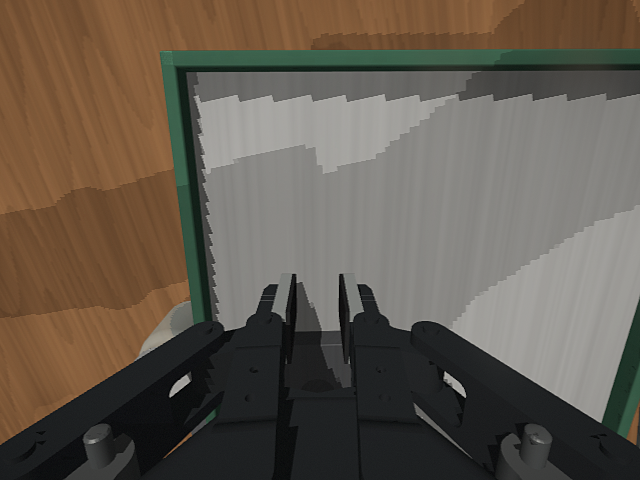

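View pics/s13z.png

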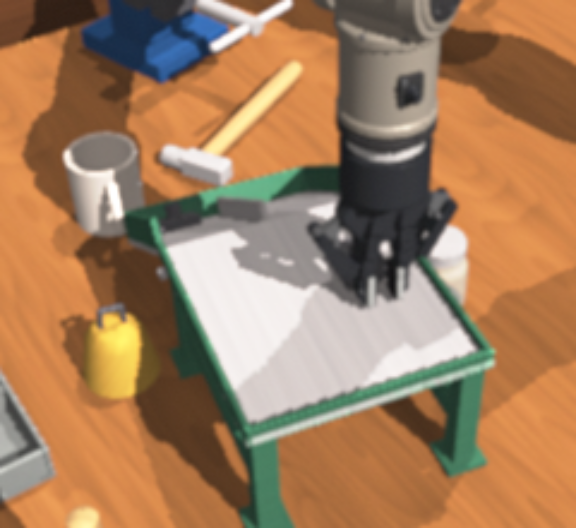

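```bash
python3 -m handwheel '[[[0,0,0.001,0,0,0,0.02],[-0.0015,-0.0078,0,0,0,0,0.02],[-0.0015,-0.0078,0,0,0,0,0.02],[-0.0015,-0.0078,0,0,0,0,0.02],[-0.0015,-0.0078,0,0,0,0,0.02],[-0.0015,-0.0078,0,0,0,0,0.02],[-0.0015,-0.0078,0,0,0,0,0.02],[-0.0015,-0.0078,0,0,0,0,0.02],[-0.0015,-0.0078,0,0,0,0,0.02],[-0.0015,-0.0078,0,0,0,0,0.02]]]'
python3 -m handwheel '[[[-0.0015,-0.0078,0,0,0,0,0.02],[-0.0015,-0.0078,0,0,0,0,0.02],[-0.0012,-0.006,0,0,0,0,0.02],[0,0,0,0,0,0,0.02]]]'
python3 - <<'E'
from h import *
snap("wrist","pics/w14.png")
E
```

```text
clock: 11.75
tcp_pos: [0.5391, -0.022, 0.22]
orientation: [-2.428, -1.993, -0.0]
contact_force: [0.5, 4.2, 2.7]
grip_width: 0.0202
clock: 12.08
tcp_pos: [0.5344, -0.0452, 0.2195]
orientation: [2.43, 1.99, -0.003]
contact_force: [0.6, 0.1, 0.0]
grip_width: 0.0201
```

View pics/w14.png

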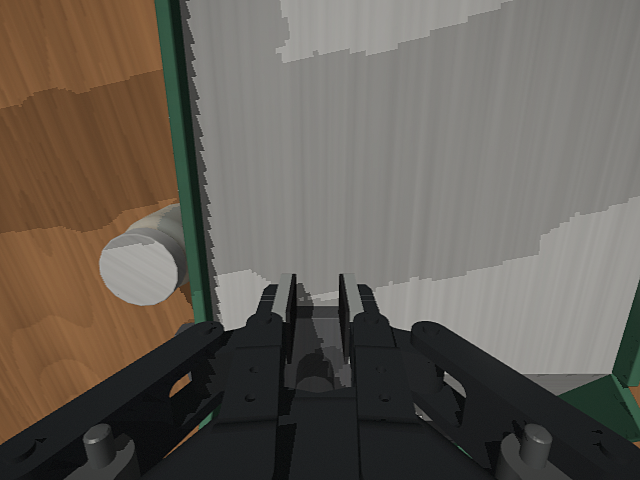

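The second plate is square in front of the fingers (rear edge ~(318,305)). One more push takes it over the edge.

```bash
python3 -m handwheel '[[[-0.0012,-0.006,0,0,0,0,0.02],[-0.0012,-0.006,0,0,0,0,0.02],[-0.0012,-0.006,0,0,0,0,0.02],[-0.001,-0.005,0,0,0,0,0.02],[-0.001,-0.005,0,0,0,0,0.02],[-0.001,-0.005,0,0,0,0,0.02],[-0.001,-0.005,0,0,0,0,0.02],[0,0,0,0,0,0,0.02],[0,0,0,0,0,0,0.02]]]'
python3 - <<'E'
from h import *
snap("wrist","pics/w15.png")
E
```

```text
clock: 12.88
tcp_pos: [0.5271, -0.0817, 0.2197]
orientation: [-2.429, -1.992, 0.001]
contact_force: [-0.6, -0.4, -0.8]
grip_width: 0.0203
```

View pics/w15.png

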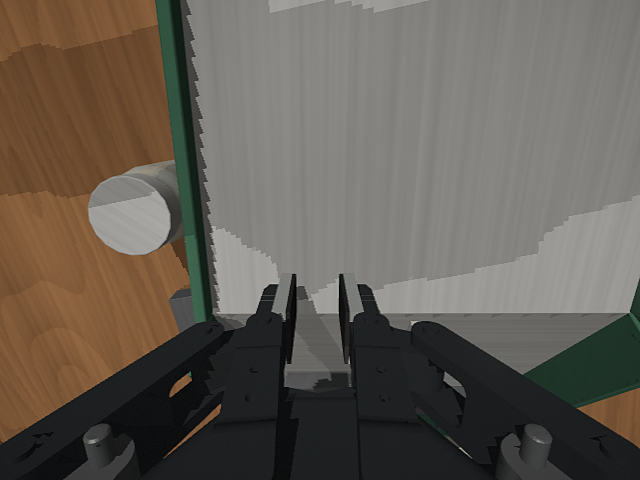

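It's sliding. I'll retreat clear of the chute and verify.

```bash
python3 -m handwheel '[[[0,0,0.03,0,0,0,0.02],[0,0,0.03,0,0,0,0.02],[0,0,0.03,0,0,0,0.02],[0,0.035,0,0,0,0,0.02],[0,0.035,0,0,0,0,0.02],[0,0.035,0,0,0,0,0.02],[0,0.035,0,0,0,0,0.02],[0,0.035,0,0,0,0,0.02],[0,0.03,0,0,0,0,0.02],[0,0,0,0,0,0,0.02]]]'
python3 - <<'E'
from h import *
im,d=snap("top","pics/t16.png"); i=cv2.imread("pics/t16.png")[120:370,200:500]; cv2.imwrite("pics/t16z.png",cv2.resize(i,None,fx=2.4,fy=2.4))
P=pts("top",d); o=np.array([.5775,-.1085]);fy=np.array([.1925,.981]);fx=np.array([.981,-.1925])
a=np.radians(35)
y=(P[:,:2]-o)@fy; z=P[:,2]-.1406
F=np.c_[(P[:,:2]-o)@fx,y*np.cos(a)+z*np.sin(a),-y*np.sin(a)+z*np.cos(a)]
for g in(1,-1):
    k=F[(F[:,0]*g>.006)&(abs(F[:,0])<.1)&(F[:,1]<-.02)&(F[:,1]>-.202)]
    t=k[(k[:,2]>.007)&(k[:,2]<.018)]; u=k[(k[:,2]>.02)&(k[:,2]<.035)]
    print(cv2.minAreaRect(t[:,:2].astype(np.float32)*1000), np.median(t[:,2]),len(u),np.median(u,axis=0))
for l in("plate_a",):
    for m in r.masks_of(l,"top"): print(m["p"],m["at"])
E
```

```text
clock: 13.77
tcp_pos: [0.5262, 0.1321, 0.3106]
orientation: [-2.416, -2.004, -0.005]
contact_force: [0.2, 0.1, 0.1]
grip_width: 0.0199
((51.043609619140625, -172.72088623046875), (89.99868774414062, 58.36184310913086), 0.049950022250413895) 0.012241800036724246 101 [ 0.05814665 -0.1801044   0.02730263]
((-53.48051452636719, -172.916748046875), (57.94158935546875, 91.8880386352539), 89.87492370605469) 0.012081920562977994 79 [-0.05385379 -0.17681259  0.02629158]
0.92 [427.3, 278.0]
0.75 [433.5, 228.8]
```

View pics/t16z.png

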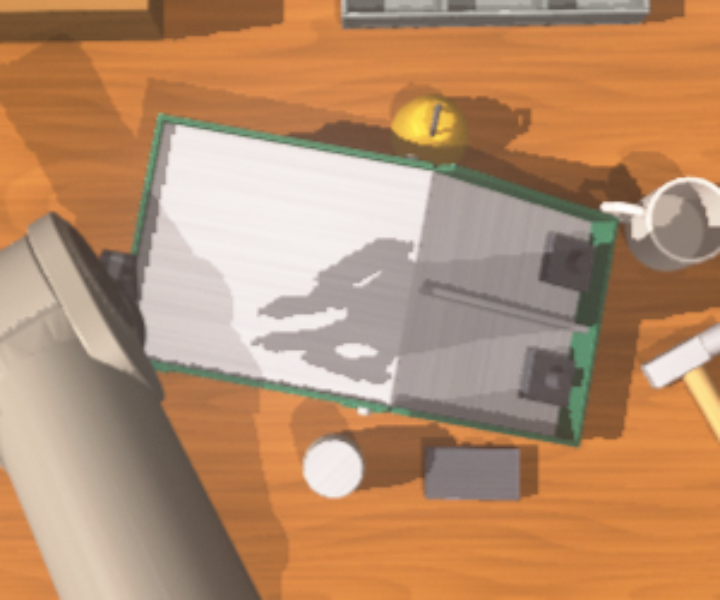

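Both plates sit flat at the stop, stud up (zoom ~(567,260) and ~(550,377)), one in each lane. I'll let the arm settle and hand in.

```bash
python3 -m handwheel '[[[0,0,0,0,0,0,0.02],[0,0,0,0,0,0,0.02],[0,0,0,0,0,0,0.02],[0,0,0,0,0,0,0.02]]]'
python3 -c "
from bench import r
print(r.hand_in())"
```

```text
clock: 14.2
tcp_pos: [0.5276, 0.123, 0.3099]
orientation: [2.43, 1.991, -0.0]
contact_force: [-0.5, 0.6, 0.2]
grip_width: 0.0202
the job is handed in; nothing more can be done
None
```

Both plates are in the chute, stud up, one in each lane, and I handed the job in at about 14 s of the 54 s allowed. The system reports no verdict.

**What I did:** I tipped each plate onto its plain face by pushing near the top from its stud side. Then I slid each one over the edge with the two fingertips against its rear edge, and drew the arm clear.

**Last checks (top camera, chute frame):**

| Plate | Stud centre x | Stud centre y | Plate top above floor | Stud top above floor |
|---|---|---|---|---|
| Far lane | 58 mm | -180 mm | about 12 mm | about 27 mm |
| Near lane | -54 mm | -177 mm | about 12 mm | about 26 mm |

- **Plates:** these heights fit a plate lying flat with its stud up. The outline fit was spoiled because it picked up the chute's divider and walls, so I relied on the stud and height readings and on the picture.
- **Bystanders:** I saw no movement of the jar, bell, off-cut or mug between the first and last pictures. I did not measure any bystander, and I did not check the hammer, brush and wrench in the full final view.
- **Arm:** it was in free air, with the measured force below 1 N.

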